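Slide the angle plate up to the squareness gauge

ROBOT

A 7-joint arm with a two-finger parallel gripper is mounted at the origin on a cart in front of the work surface, level with it; the furniture and walls round the work are solid. World frame = base frame: x ahead of the robot, y to its left, z up, the work surface at z = 0. Lengths are in m, angles in rad, forces in N, time in s.
With the tool pointing down it reaches from about 0.375 to 0.925 m from the base axis. Payload 3.1 kg.
Tool frame: the origin (TCP) lies between the finger pads; the fingertips stand 19 mm ahead of it and the grasp point (between the pads) is the TCP; z points along the fingers, y is the line along which they close (so a half turn about z gives the same grasp; the last joint's range is limited). The gripper opens to 85 mm and grips with 20 to 120 N. Pads are 22 mm wide; open, the fingers measure 114 mm over their backs; the gripper's body (76 mm by 85 mm) begins 54 mm behind the grasp point. The pads swing forward as they close: fully open they stand 13 mm farther back than shut.
Start: joints at [-1.305, 0.383, 0.044, 1.598, -0.018, 1.161, -0.05], TCP at [0.231, 0.607, 0.25] pointing down, gripper open.
Joint ranges: [-2.61, 2.61], [-0.41, 2.15], [-1.48, 1.57], [0, 2.5], [-1.57, 4.71], [0.05, 1.97], [-2.85, 2.85]. Speed limits (rad/s): [2.79, 2.79, 3.14, 3.14, 3.14, 3.14, 3.14].

INTERFACE

Orientations are given as a unit quaternion [x, y, z, w].
In Python, from bench import move_ptp, movel, move_j, move_gripper, pause, inverse_kinematics, read_camera, camera_params, MotionError, sign_off, look_for, tip_of, read_time_s, read_qpos, read_joint_vel, read_effort, read_eef_pos, read_tcp_rot, read_ft_force, read_ft_torque, read_finger_gap, read_grasp_force gives the robot as it stands. Calls block until the motion is done:
- move_ptp(position, orientation): joint-space move of the TCP to a pose.
- movel(position, orientation=None, speed=0.15): straight line of the TCP; orientation=None keeps the orientation; speed is the mean speed in m/s.
- move_j(angles): joint-space move.
- move_gripper(opening, effort=None): finger opening in m; effort is the grip in N (None keeps the last); returns when the fingers have stopped.
- pause(seconds).
- inverse_kinematics(position, orientation): joint angles nearest the present ones, or None.
- read_camera(name): name is "scene" or "top" or "wrist"; returns the picture (384x512x3 uint8, red, green, blue); there is no depth.
- camera_params(name): a dict with "K" (3x3 intrinsics, pixels), "camera_from_world" (4x4, takes a point from world to camera coordinates). Camera axes: x right, y down, z forward; pixel columns grow to the right and rows downward; lengths in m; the calibration is good to about 2 mm. The wrist camera is an equidistant fisheye: a pixel r from the principal point sees the ray r / f radians off the axis. A picture is of the moment at which its call begins: read the wrist's pose just before it. camera_params takes no time and is no camera call; for the wrist camera it gives the pose at the moment of the call.
A pose or a line that the arm cannot do raises MotionError and nothing moves.
- sign_off(): hands the job in; it is judged then, once.
Trained networks look in the newest picture that a camera, given by its name, has taken for a name from the list of things; names that differ only in an ending like _2 or _b are one class to them, and where a whole thing is asked for, a point or a joint stands for the part that bears it (a point fixed in the world has none). Each returns a list of dicts, best first, with "confidence" (0 to 1); they miss things now and then, are a little off and sometimes report something else, mostly with a low value. They report only what shows in the picture. A call takes as long as a camera call.
- look_for(camera, name): "at" ([column, row] in pixels, amid what is visible of it).
- tip_of(camera, name): "at" ([column, row] in pixels: a listed point, or the origin of a listed thing).
Readings, each from a call of its own:
- read_time_s(): time.
- read_qpos(): joint angles.
- read_joint_vel(): joint speeds.
- read_effort(): joint torques, N m.
- read_eef_pos(): TCP position.
- read_tcp_rot(): TCP orientation.
- read_ft_force(): force on the tool from outside, world axes, zero at the start.
- read_ft_torque(): the same for the moment, N m.
- read_finger_gap(): finger opening in m.
- read_grasp_force(): force on a finger pad.
Only numpy, scipy, OpenCV 4.12 (cv2) and the standard library are available. Lean on these libraries where they do the work, as an engineer would, in place of code of your own. Each camera call takes 0.05 s, during which the arm holds its last target. There are 200 camera calls.

TASK

Push the tall angle plate along the granite until its ground face sits flush against both steel buttons of the squareness gauge, about centred on the indicator's plunger and pressing it in. Push only on the foot, low down, so that the plate slides and does not tip over onto the indicator; do not grip or lift it and do not touch the upright. Leave it standing there, with the gauge untouched by the robot and the other parts on the granite where they are.

Things in the scene. Friction and masses are not known exactly. Their poses are not given: they have to be found in the camera images.
- angle_plate: Bare-metal L-shaped angle plate, loose, about 1 kg. Foot 12 mm thick, 80 wide, 70 deep overall; upright 12 thick, 80 wide, 100 high at the front end of the foot. Origin: on the granite (z = 0), bottom edge of the flat ground front face, mid-width. x points out of the ground face (the way to push), y along its width, z up. Foot back edge: x = -70 mm. Pushing it takes roughly 3 to 9 N.
- upright: The upright of the angle plate (x = -12 to 0, z = 0 to 100 mm, two vertical slots) and its two gussets (x = -44 to -12 mm, up to 48 mm high, at y = +-32 mm). Same origin and axes as angle_plate. Not to be touched by the robot.
- foot_edge (a point): Middle of the foot's back edge, a straight upright face 80 mm wide and 12 mm high (this point 6 mm above the granite), 70 mm behind the ground face: the place to push.
- gauge: Squareness gauge, fixed: grey base 84 mm wide, post and dial indicator, up to 116 mm high. Origin: at granite level, midway below the tips of its two buttons. x points horizontally into the gauge, y across, z up; a seated plate has the same origin and axes. The base begins 6.5 mm behind the button tips.
- button_a (a point): Tip of one steel stop button (13 mm diameter), 13 mm above the granite, at y = +24 mm of the gauge.
- button_b (a point): Tip of the other stop button, 13 mm above the granite, at y = -24 mm of the gauge.
- plunger (a joint): Travel of the indicator's plunger in m: 0 free, 0.008 at the end of its travel. It lies on the gauge's centre line 80 mm above the granite; free, its tip stands 3 mm in front of the button tips, so it reads about 0.003 when the plate is seated. It pushes back with 0.5 to 1 N.
- v_block: Hardened V block 48x45x38 mm, loose bystander at the far side of the granite. Origin: centre of its underside.
- tall_gauge_block: Steel gauge block 9x35 mm, standing 50 mm tall, loose bystander. Origin: centre of its underside.
- bush: Bronze flanged bush, 40 mm diameter, 36 mm high, loose bystander. Origin: centre of its underside.

How it is judged:
By the outcome, as a careful person would: the job done as asked, in the order asked, and still so for the second after the job is handed in, with the robot touching nothing.
It also fails if it takes over 48 s, if anything falls off the work surface, if the arm or the gripper's body presses on something with over 40 N, if the wrist force passes 120 N, or if a joint passes its speed limit or range.

## Working session

There is one attempt and no reset: what is moved stays moved. The work goes in short steps, each a Python script; the robot and the scene stay as the last script left them, time stands still between calls to the robot, and variables do not carry over. Pictures are saved under pics/ and viewed, at most 10 in all, crops included, and the job is handed in when it is done.

```bash
mkdir -p pics; ls
python3 - <<'E'
from bench import *
import cv2,numpy as np
ims=[]
for c in("scene","top"):
    im=read_camera(c); ims.append(im)
    p=camera_params(c); print(c,np.round(p["K"],1).tolist(),np.round(p["camera_from_world"],3).tolist())
    for n in("angle_plate","foot_edge","gauge","button_a","upright","v_block","tall_gauge_block","bush"):
        print(n,[(np.round(d["at"],1).tolist(),round(d["confidence"],2)) for d in tip_of(c,n)[:3]])
for i,im in enumerate(ims): cv2.imwrite(f"pics/a{i}.png",im[:,:,::-1])
print(read_time_s(),read_tcp_rot())
E
```

```text
pics
scene [[453.9, 0.0, 257.2], [0.0, 453.9, 193.4], [0.0, 0.0, 1.0]] [[0.845, -0.534, -0.01, -0.285], [-0.354, -0.546, -0.759, 0.396], [0.4, 0.645, -0.651, 0.517], [0.0, 0.0, 0.0, 1.0]]
angle_plate [([245.2, 240.0], 0.85)]
foot_edge [([217.5, 222.5], 0.83)]
gauge [([258.8, 278.2], 0.77)]
button_a [([273.9, 265.2], 0.69), ([250.4, 279.4], 0.64)]
upright [([244.0, 238.6], 0.74)]
v_block [([299.5, 194.1], 0.89)]
tall_gauge_block [([273.0, 167.4], 0.71)]
bush [([315.3, 209.2], 0.57)]
top [[437.4, 0.0, 254.7], [0.0, 437.4, 185.7], [0.0, 0.0, 1.0]] [[0.001, -1.0, -0.008, 0.291], [-0.996, 0.0, -0.093, 0.54], [0.093, 0.008, -0.996, 0.884], [0.0, 0.0, 0.0, 1.0]]
angle_plate [([270.8, 222.7], 0.84)]
foot_edge [([241.9, 228.6], 0.78)]
gauge [([311.4, 230.3], 0.93)]
button_a [([314.0, 240.6], 0.91), ([313.7, 218.7], 0.68)]
upright [([272.3, 221.3], 0.89)]
v_block [([241.8, 141.6], 0.77)]
tall_gauge_block [([198.8, 139.7], 0.68), ([274.5, 220.7], 0.4), ([274.2, 144.6], 0.29)]
bush [([273.9, 144.4], 0.58)]
0.9 [ 1.80925015e-01  9.83496892e-01  4.18370401e-05 -1.52195533e-05]
```

View pics/a0.png

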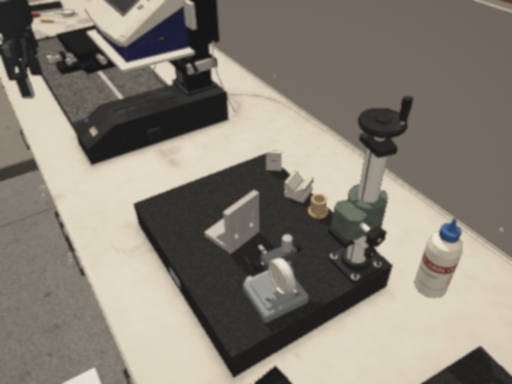

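View pics/a1.png

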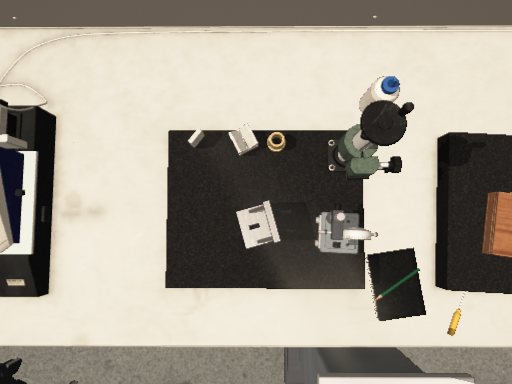

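```bash
cat > h.py <<'E'
from bench import *
import numpy as np,cv2
from scipy.spatial.transform import Rotation as R
def ray(cam,px,p=None):
    p=p or camera_params(cam); K=np.array(p["K"]); T=np.array(p["camera_from_world"])
    u=(np.array(px)-K[:2,2])/K[0,0]
    if cam=="wrist":
        r=np.linalg.norm(u); d=np.r_[np.sin(r)*u/max(r,1e-9),np.cos(r)]
    else: d=np.r_[u,1.]
    return -T[:3,:3].T@T[:3,3], T[:3,:3].T@(d/np.linalg.norm(d))
def onz(cam,px,z,p=None):
    o,d=ray(cam,px,p); return o+d*(z-o[2])/d[2]
def tri(*rays):
    A=np.zeros((3,3));b=np.zeros(3)
    for o,d in rays:
        M=np.eye(3)-np.outer(d,d);A+=M;b+=M@o
    return np.linalg.solve(A,b)
E
python3 - <<'E'
from h import *
D={"plate":((245.2,240),(270.8,222.7),0),"foot":((217.5,222.5),(241.9,228.6),.006),"gauge":((258.8,278.2),(311.4,230.3),0),
"b1":((273.9,265.2),(313.7,218.7),.013),"b2":((250.4,279.4),(314,240.6),.013),"v":((299.5,194.1),(241.8,141.6),0),"tgb":((273,167.4),(198.8,139.7),0),"bush":((315.3,209.2),(273.9,144.4),0)}
for n,(s,t,z) in D.items():
    print(n,*[np.round(x*1000,1) for x in(tri(ray("scene",s),ray("top",t)),onz("scene",s,z),onz("top",t,z))])
E
```

```text
plate [467.  255.1   2.6] [471.5 255.5   0. ] [463.8 256.8   0. ]
foot [449.  318.9   7. ] [447.2 321.1   6. ] [451.3 317.9   6. ]
gauge [447.7 169.7  -9.2] [443.9 163.4   0. ] [447.8 170.8   0. ]
b1 [474.3 166.   12.7] [476.5 164.6  13. ] [472.  167.3  13. ]
b2 [427.1 165.8   5.4] [424.8 160.2  13. ] [426.5 167.2  13. ]
v [643.  317.7  -9.6] [638.9 307.8   0. ] [638.4 318.9   0. ]
tgb [641.1 411.8   4.4] [643.7 416.9   0. ] [642.7 412.1   0. ]
bush [633.  248.8   4.3] [637.9 251.7   0. ] [632.2 249.6   0. ]
```

```bash
cat >> h.py <<'E'
def quat(h,s):  # tool down; heading h: push dir=(sin h,-cos h); tool x = s*push dir
    x=s*np.array([np.sin(h),-np.cos(h),0]); z=np.array([0,0,-1.]); y=np.cross(z,x)
    return R.from_matrix(np.c_[x,y,z]).as_quat()
E
python3 - <<'E'
from h import *
T=np.array(camera_params("wrist")["camera_from_world"]);o=-T[:3,:3].T@T[:3,3]
Rt=R.from_quat(read_tcp_rot()).as_matrix()
print("cam in tool",Rt.T@(o-read_eef_pos()),"axis",Rt.T@T[2,:3])
for s in(1,-1):
  for h in(-.25,0,.25):
    for P in([.45,.335,.2],[.446,.34,.024],[.45,.25,.024]):
      q=inverse_kinematics(P,quat(h,s));print(s,h,P,None if q is None else np.round(q,2))
E
```

```text
cam in tool [ 7.57337403e-02 -3.80593875e-06 -1.24461282e-01] axis [-0.29618041 -0.0014026   0.95513098]
1 -0.25 [0.45, 0.335, 0.2] [-0.69  0.27 -0.03  1.86  0.01  1.01  2.17]
1 -0.25 [0.446, 0.34, 0.024] [-0.63  0.53 -0.11  1.95  0.09  0.67  2.09]
1 -0.25 [0.45, 0.25, 0.024] [-0.55  0.46 -0.04  2.06  0.03  0.62  2.28]
1 0 [0.45, 0.335, 0.2] [-0.66  0.27 -0.07  1.86  0.02  1.01  2.41]
1 0 [0.446, 0.34, 0.024] [-0.6   0.53 -0.15  1.94  0.12  0.68  2.32]
1 0 [0.45, 0.25, 0.024] [-0.51  0.46 -0.09  2.06  0.07  0.63  2.5 ]
1 0.25 [0.45, 0.335, 0.2] [-0.63  0.27 -0.1   1.86  0.03  1.01  2.65]
1 0.25 [0.446, 0.34, 0.024] [-0.56  0.53 -0.2   1.94  0.16  0.68  2.54]
1 0.25 [0.45, 0.25, 0.024] [-0.47  0.47 -0.13  2.05  0.1   0.63  2.72]
-1 -0.25 [0.45, 0.335, 0.2] [-1.07  0.28  0.42  1.88 -0.13  1.01 -0.85]
-1 -0.25 [0.446, 0.34, 0.024] [-1.02  0.55  0.35  1.96 -0.29  0.68 -0.73]
-1 -0.25 [0.45, 0.25, 0.024] [-0.97  0.5   0.44  2.08 -0.35  0.64 -0.54]
-1 0 [0.45, 0.335, 0.2] [-1.05  0.28  0.39  1.88 -0.12  1.01 -0.61]
-1 0 [0.446, 0.34, 0.024] [-0.99  0.54  0.32  1.96 -0.27  0.67 -0.51]
-1 0 [0.45, 0.25, 0.024] [-0.94  0.49  0.4   2.08 -0.32  0.63 -0.31]
-1 0.25 [0.45, 0.335, 0.2] [-1.01  0.28  0.35  1.88 -0.11  1.01 -0.37]
-1 0.25 [0.446, 0.34, 0.024] [-0.97  0.54  0.29  1.96 -0.24  0.67 -0.28]
-1 0.25 [0.45, 0.25, 0.024] [-0.9   0.49  0.37  2.08 -0.29  0.63 -0.09]
```

Run:
```python
from h import *
move_gripper(.04)
for i,P in enumerate([(.46,.33,.25),(.46,.25,.25)]):
    (move_ptp if i==0 else movel)(P,quat(0,-1)) 
    pause(.2)
    p=camera_params("wrist");im=read_camera("wrist");cv2.imwrite(f"pics/w{i}.png",im[:,:,::-1])
    np.savez(f"w{i}.npz",K=p["K"],camera_from_world=p["camera_from_world"])
    for n,z in(("angle_plate",0),("foot_edge",.006),("gauge",0),("button_a",.013),("upright",0)):
        print(n,[(np.round(d["at"],1).tolist(),round(d["confidence"],2),np.round(onz("wrist",d["at"],z,p)*1e3,1)[:2].tolist()) for d in tip_of("wrist",n)[:3]])
print(read_time_s(),read_finger_gap())
```

```text
angle_plate [([262.7, 218.1], 0.91, [467.5, 253.6]), ([391.0, 176.5], 0.66, [646.6, 313.6])]
foot_edge [([251.1, 171.2], 0.74, [452.1, 320.3])]
gauge [([248.6, 275.6], 0.75, [447.5, 160.5])]
button_a [([233.2, 277.3], 0.77, [425.6, 165.8]), ([263.3, 277.8], 0.56, [469.0, 165.2])]
upright [([268.5, 219.1], 0.84, [475.5, 252.1])]
angle_plate [([264.7, 161.3], 0.72, [470.3, 251.7])]
foot_edge [([252.1, 108.6], 0.9, [454.3, 319.2])]
gauge [([249.5, 224.5], 0.65, [450.2, 163.8]), ([252.1, 109.4], 0.45, [454.3, 318.1])]
button_a [([264.2, 228.7], 0.77, [470.0, 163.4]), ([230.6, 225.6], 0.66, [425.4, 167.8])]
upright [([266.0, 158.9], 0.59, [471.9, 254.9]), ([266.3, 228.5], 0.2, [473.3, 157.8])]
4.4417 0.03983728304328012
```

```bash
python3 -c "
import cv2,numpy as np
a=[cv2.imread(f'pics/w{i}.png') for i in(0,1)]
cv2.imwrite('pics/w01.png',cv2.resize(np.hstack(a),(800,300),interpolation=cv2.INTER_AREA))"
```

```text
(no output)
```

View pics/w01.png

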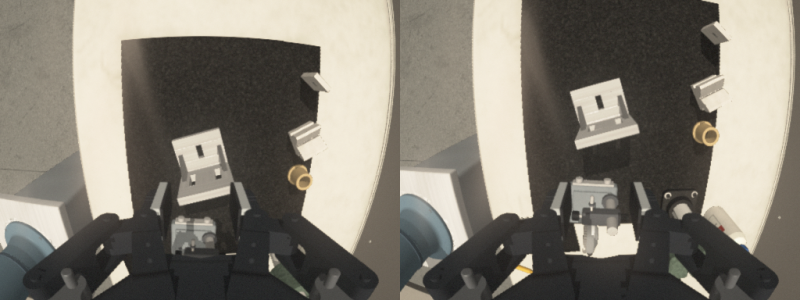

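```bash
python3 -c "
import cv2,numpy as np
a=cv2.imread('pics/w1.png')[90:290,190:320];b=cv2.imread('pics/a1.png')[190:260,230:370]
A=cv2.resize(a,None,fx=3,fy=3,interpolation=cv2.INTER_CUBIC);B=cv2.resize(b,None,fx=2.9,fy=2.9,interpolation=cv2.INTER_CUBIC)
o=np.zeros((600,800,3),np.uint8);o[:600,:390]=A;o[:B.shape[0],390:390+B.shape[1]]=B[:,:410];cv2.imwrite('pics/c.png',o)"
```

```text
(no output)
```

View pics/c.png

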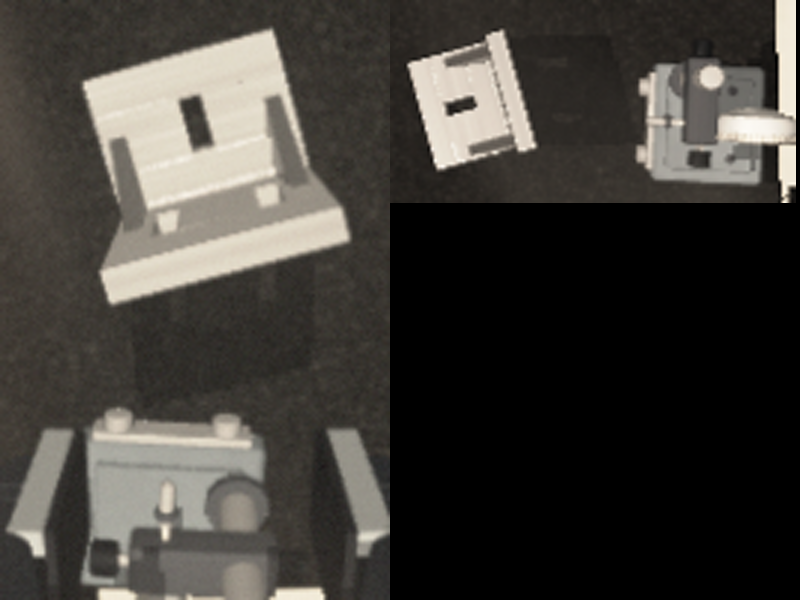

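Run:
```python
from h import *
p=dict(np.load("w1.npz"))
for n,w,t,z in(("backL",(217.7,117.3),(246.2,248.6),.012),("backR",(280.7,99.7),(236.9,211.4),.012),("bL",(229.3,227.5),(315.5,243.4),.016),("bR",(265.3,229.5),(316.6,219.3),.016),("plg",(245.7,251),(319,231.7),.08)):
    print(n,*[np.round(x*1000,1) for x in(tri(ray("wrist",w,p),ray("top",t)),onz("wrist",w,z,p),onz("top",t,z))])
```

```text
backL [409.2 308.6 -10.6] [412.6 309.2  12. ] [409.8 308.5  12. ]
backR [488.2 329.4   9.2] [488.8 330.4  12. ] [487.3 328.3  12. ]
bL [421.9 163.4   8.9] [423.8 166.3  16. ] [420.8 164.6  16. ]
bR [471.2 160.9  10.2] [471.4 163.6  16. ] [470.7 161.7  16. ]
plg [446.6 165.6  79.1] [447.6 166.1  80. ] [445.7 165.8  80. ]
```

```bash
cat >> h.py <<'E'
def dirv(h): return np.array([np.sin(h),-np.cos(h)])
E
python3 - <<'E'
from h import *
h=.26; b=np.array([.4497,.319]); P=b-.030*dirv(h); q=quat(h,-1)
move_gripper(.046)
move_ptp([*P,.25],q); movel([*P,.04],q,.15); pause(.2)
f0=np.array(read_ft_force()); print("f0",f0)
z=.034
while z>.012:
    z-=.0015; movel([*P,z],q,.03); f=np.array(read_ft_force())-f0
    if f[2]>2.5: break
print("touch",z,f,read_eef_pos(),read_time_s())
zw=read_eef_pos()[2]+.003
movel([*P,zw],q,.05); pause(.1)
f0=np.array(read_ft_force()); d=.030
while d>.004:
    d-=.0015; X=b-d*dirv(h); movel([*X,zw],q,.03); f=np.array(read_ft_force())-f0
    if f[:2]@dirv(h)<-1.2: break
print("contact d",d,f,read_ft_torque(),read_eef_pos(),read_time_s())
im=read_camera("wrist");cv2.imwrite("pics/k.png",im[:,:,::-1])
im=read_camera("scene");cv2.imwrite("pics/s1.png",cv2.resize(im[150:330,150:350,::-1],(800,600)[:2] if 0 else (660,594)))
E
```

```text
f0 [-0.12463464  0.08594288  0.4621982 ]
touch 0.015999999999999986 [-0.64990027 -1.52383975  4.43222943] [0.44225876 0.34814953 0.01678982] 10.0583
contact d 0.025499999999999995 [-0.28425344  1.26205504 -0.29840403] [-0.00067717 -0.03978101 -0.02851382] [0.44317859 0.34348844 0.01978253] 11.1583
```

View pics/k.png

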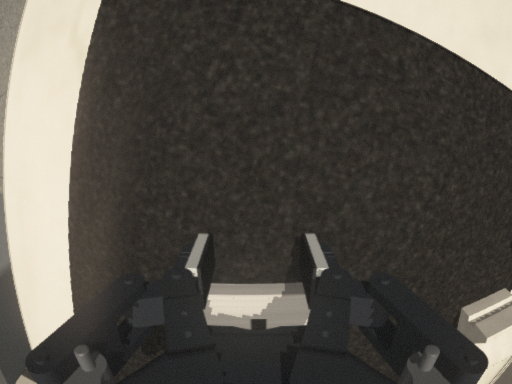

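Run:
```python
from h import *
h=.26; b=np.array([.4497,.319]); q=quat(h,-1); zw=.0195
d=.0255; L=[]
while d>.006:
    d-=.0015; X=b-d*dirv(h); movel([*X,zw],q,.03); f=np.array(read_ft_force()); L.append((round(d*1e3,1),*np.round(f,1)))
    if f[:2]@dirv(h)<-2.8: break
print(L,read_ft_torque(),read_time_s())
im=read_camera("wrist")
im=read_camera("scene")
cv2.imwrite("pics/s2.png",cv2.resize(im[150:330,150:350,::-1],(660,594)))
for n,z in(("angle_plate",0),("foot_edge",.006)): print(n,[np.round(onz("scene",x["at"],z)*1e3,1) for x in tip_of("scene",n)[:1]])
```

```text
[(24.0, np.float64(-0.9), np.float64(-0.5), np.float64(-0.7)), (22.5, np.float64(-0.4), np.float64(-0.5), np.float64(-0.2)), (21.0, np.float64(0.1), np.float64(0.0), np.float64(-0.5)), (19.5, np.float64(-1.1), np.float64(0.3), np.float64(0.6)), (18.0, np.float64(0.5), np.float64(0.4), np.float64(-0.1)), (16.5, np.float64(0.1), np.float64(0.1), np.float64(0.3)), (15.0, np.float64(0.4), np.float64(-0.6), np.float64(0.1)), (13.5, np.float64(0.3), np.float64(-0.4), np.float64(-0.5)), (12.0, np.float64(0.0), np.float64(1.0), np.float64(-0.4)), (10.5, np.float64(0.1), np.float64(4.0), np.float64(-1.1))] [0.88517558 0.04569184 0.07250842] 13.7583
angle_plate [array([472.2, 254.4,   0. ])]
foot_edge [array([452.7, 319.5,   6. ])]
```

View pics/s2.png

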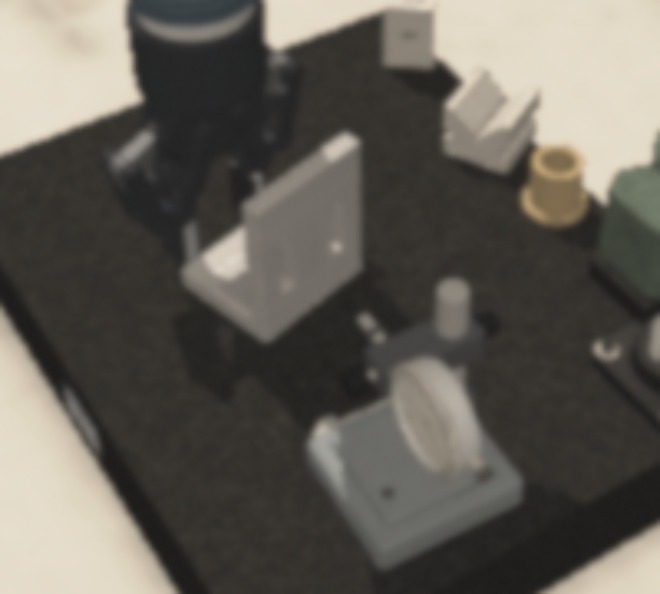

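```bash
cat >> h.py <<'E'
def path(c0,h0,c1,h1,n,u1=1.):
    # CoM Hermite path tangent to heading, x as function of s=-y; yields CoM, heading
    from scipy.interpolate import CubicHermiteSpline as H
    s=H([-c0[1],-c1[1]],[c0[0],c1[0]],[np.tan(h0),np.tan(h1)])
    for u in np.linspace(0,u1,n+1)[1:]:
        y=-c0[1]+u*(c0[1]-c1[1]); yield np.array([s(y),-y]),np.arctan(s(y,1))
E
python3 - <<'E'
from h import *
h0=.26; c0=np.array([.4497,.319])+.048*dirv(h0); h1=-.05; c1=np.array([.447,.164])-.022*dirv(h1)
L=[]
for c,h in path(c0,h0,c1,h1,9,.82):
    t=c-(.048+.0108)*dirv(h); movel([*t,.0195],quat(h,-1),.03); f=np.array(read_ft_force()); L.append((round(float(h),2),*np.round(f,1).tolist()))
    if np.linalg.norm(f)>20: print("force");break
print(*L,sep="\n"); print(c,h,read_time_s(),read_eef_pos())
for cam in("top","scene","wrist"):
    p=camera_params(cam);im=read_camera(cam);cv2.imwrite(f"pics/m_{cam}.png",im[:,:,::-1])
    for n,z in(("angle_plate",0),("foot_edge",.006),("gauge",0),("button_a",.013)): print(cam,n,[(np.round(onz(cam,x["at"],z,p)*1e3,1)[:2],round(x["confidence"],2)) for x in tip_of(cam,n)[:2]])
T=cv2.imread("pics/m_top.png")[190:260,250:370];S=cv2.imread("pics/m_scene.png")[190:320,190:310]
T=cv2.resize(T,None,fx=3.4,fy=3.4,interpolation=2);S=cv2.resize(S,None,fx=3.2,fy=3.2,interpolation=2)
o=np.zeros((420,800,3),np.uint8);o[:T.shape[0],:T.shape[1]]=T;o[:S.shape[0],410:410+S.shape[1]]=S;cv2.imwrite("pics/m.png",o)
E
```

```text
(0.1, 0.1, 2.6, -0.4)
(-0.03, 0.9, 3.3, 0.3)
(-0.14, 0.3, 3.8, 0.3)
(-0.22, 1.9, 3.8, 0.9)
(-0.27, 0.7, 4.9, 0.5)
(-0.3, 1.7, 5.9, 0.7)
(-0.3, 1.3, 5.1, 2.8)
(-0.28, 0.9, 5.4, 1.3)
(-0.23, 1.3, 4.9, 2.6)
[0.45042904 0.20156785] -0.22728130257906765 18.1417 [0.46370557 0.2591551  0.01958909]
top angle_plate [(array([444.4, 185.5]), 0.55)]
top foot_edge []
top gauge [(array([441.7, 167.7]), 0.64)]
top button_a [(array([433.4, 161.7]), 0.76), (array([472.2, 166. ]), 0.56)]
scene angle_plate [(array([451.5, 178.4]), 0.97)]
scene foot_edge [(array([462.1, 246.8]), 0.68)]
scene gauge [(array([447.2, 164.7]), 0.84)]
scene button_a [(array([478. , 170.3]), 0.7), (array([430.8, 159.1]), 0.59)]
wrist angle_plate [(array([462.1, 244.7]), 0.3)]
wrist foot_edge [(array([462.5, 247.3]), 0.69)]
wrist gauge []
wrist button_a []
```

View pics/m.png

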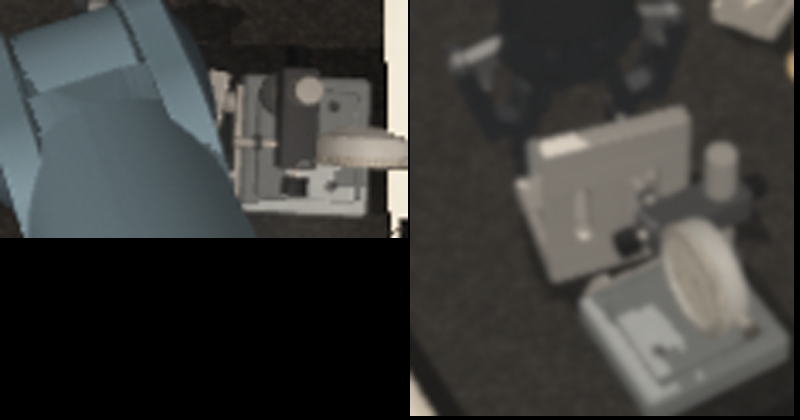

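Run:
```python
from h import *
h0=.26; c0=np.array([.4497,.319])+.048*dirv(h0); h1=-.05; c1=np.array([.447,.164])-.022*dirv(h1)
for i,(c,h) in enumerate(path(c0,h0,c1,h1,50,.98)):
    if i<42 or (i%2==0): continue
    t=c-(.0588)*dirv(h); movel([*t,.0195],quat(h,-1),.03); f=np.array(read_ft_force()); print(np.round(h,3),np.round(f,1))
    if f[:2]@dirv(h)<-9.5: break
E=t+.0108*dirv(h); q=quat(h,-1); print("back",E,"origin",E+.07*dirv(h),read_time_s())
X=E-.023*dirv(h); movel([*X,.0195],q,.1); movel([*X,.05],q,.1); move_gripper(0.0)
movel([*X,.0235],q,.08); pause(.1); f0=np.array(read_ft_force()); print(f0,read_finger_gap())
d=.018
movel([*(E-d*dirv(h)),.0235],q,.08)
np.savez("e.npz",E=E,h=h,f0=f0)
L=[];n=0
while d>-.006:
    d-=.001; movel([*(E-d*dirv(h)),.0235],q,.03); f=-(np.array(read_ft_force())-f0)[:2]@dirv(h); L.append((round(d*1e3,1),round(float(f),1)))
    if f>13: break
print(L,read_ft_torque(),read_eef_pos(),read_time_s())
cv2.imwrite("pics/n.png",cv2.resize(read_camera("scene")[190:320,190:310,::-1],(554,600),interpolation=2))
```

```text
-0.195 [1.7 5.  3.2]
-0.161 [1.1 4.6 2.5]
-0.121 [0.6 6.1 2.2]
-0.075 [1.1 4.9 2.1]
back [0.45181454 0.23556967] origin [0.44655553 0.1657675 ] 20.05
[ 0.34350272 -0.54151188  0.12187746] 0.00027998362298073837
[(17.0, 1.6), (16.0, 1.4), (15.0, 0.9), (14.0, 0.9), (13.0, 0.4), (12.0, 0.9), (11.0, 1.3), (10.0, 4.8), (9.0, 5.2), (8.0, 7.4), (7.0, 7.8), (6.0, 9.2), (5.0, 10.5), (4.0, 11.5), (3.0, 12.7), (2.0, 15.1)] [2.99880522 0.30760616 0.01187893] [0.45142139 0.24559343 0.02420688] 26.1167
```

View pics/n.png

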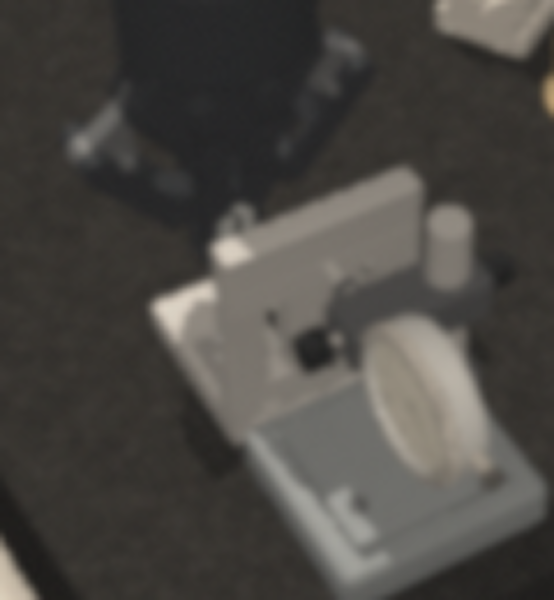

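Run:
```python
from h import *
e=np.load("e.npz");E,h,f0=e["E"],float(e["h"]),e["f0"]; q=quat(h,-1); d=.002
while d>-.008:
    d-=.0015; movel([*(E-d*dirv(h)),.0235],q,.03); f=-(np.array(read_ft_force())-f0)[:2]@dirv(h)
    print(round(d*1e3,1),round(float(f),1),np.round(read_eef_pos()*1e3,1) if 1 else 0)
    if f>24: break
d=.012; movel([*(E-d*dirv(h)),.0235],q,.05); movel([*(E-.03*dirv(h)),.0235],q,.1)
movel([.452,.29,.25],quat(0,-1),.2); pause(.2)
p=camera_params("wrist");im=read_camera("wrist");cv2.imwrite("pics/f_w.png",im[:,:,::-1]);np.savez("w2.npz",K=p["K"],camera_from_world=p["camera_from_world"])
for n,z in(("angle_plate",0),("foot_edge",.006)): print(n,[(np.round(onz("wrist",x["at"],z,p)*1e3,1)[:2],np.round(x["at"],1),round(x["confidence"],2)) for x in tip_of("wrist",n)[:2]])
print(read_time_s())
t=read_camera("top");cv2.imwrite("pics/f_t.png",t[:,:,::-1])
a=cv2.resize(im[110:310,180:330,::-1],None,fx=3,fy=3,interpolation=2);b=cv2.resize(t[195:265,270:370,::-1],None,fx=3.5,fy=3.5,interpolation=2)
o=np.zeros((600,800,3),np.uint8);o[:,:450]=a;o[:b.shape[0],450:800]=b;cv2.imwrite("pics/f.png",o)
```

```text
0.5 15.2 [451.5 245.5  24.5]
-1.0 17.1 [451.5 245.4  24.7]
-2.5 19.8 [451.4 245.4  24.9]
-4.0 21.0 [451.4 245.3  25.2]
-5.5 23.5 [451.5 245.3  25.4]
-7.0 25.6 [451.4 245.2  25.7]
angle_plate [(array([447.1, 158.1]), array([253.9, 252.4]), 0.75)]
foot_edge []
30.175
```

View pics/f.png

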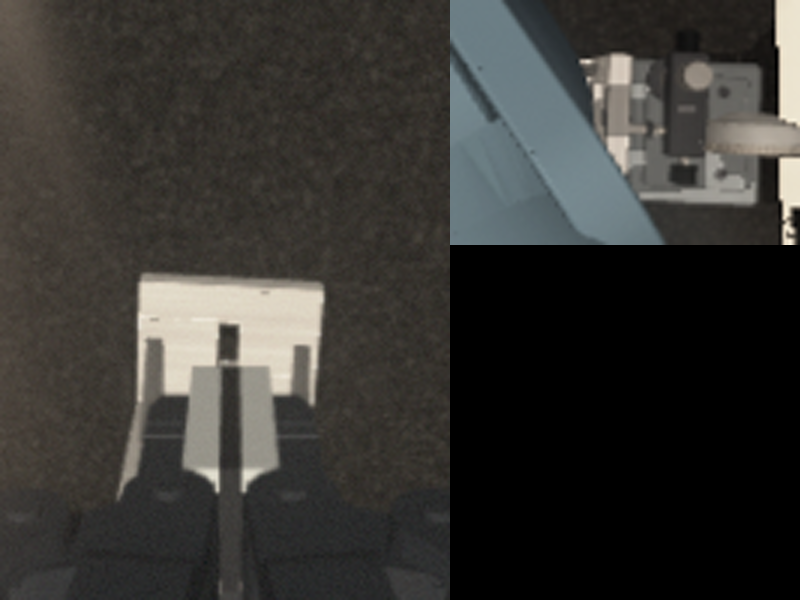

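Run:
```python
from h import *
p=dict(np.load("w2.npz"))
L,Rr=[onz("wrist",x,.012,p) for x in((227,201.7),(288,204.7))]
v=Rr-L; h=np.arctan2(v[1],v[0]); m=(L+Rr)[:2]/2
print(np.linalg.norm(v),np.degrees(h),m,"origin",m+.07*dirv(h))
movel([.452,.40,.30],quat(0,-1),.25); move_j([-1.305,0.383,0.044,1.598,-0.018,1.161,-0.05]); pause(.1)
t=read_camera("top");s=read_camera("scene");print(read_time_s())
for cam in("top","scene"):
  for n,z in(("angle_plate",0),("foot_edge",.006),("gauge",0),("v_block",0),("tall_gauge_block",0),("bush",0)): print(cam,n,[np.round(onz(cam,x["at"],z)*1e3,1)[:2] for x in tip_of(cam,n)[:1]])
b=cv2.resize(t[195:265,270:370,::-1],(800,560),interpolation=2);cv2.imwrite("pics/g.png",b)
```

```text
0.07899238657675577 -3.1191313611085705 [0.45232455 0.23686335] origin [0.44851569 0.16696705]
32.2333
top angle_plate [array([442.1, 172.6])]
top foot_edge []
top gauge [array([445.2, 167.5])]
top v_block [array([633.8, 318.3])]
top tall_gauge_block [array([637.4, 423.3])]
top bush [array([630.7, 245.7])]
scene angle_plate [array([449.1, 163. ])]
scene foot_edge [array([449.8, 232.2])]
scene gauge [array([439.9, 158.1])]
scene v_block [array([638. , 313.9])]
scene tall_gauge_block [array([640.1, 408.9])]
scene bush [array([638.7, 251.1])]
```

View pics/g.png

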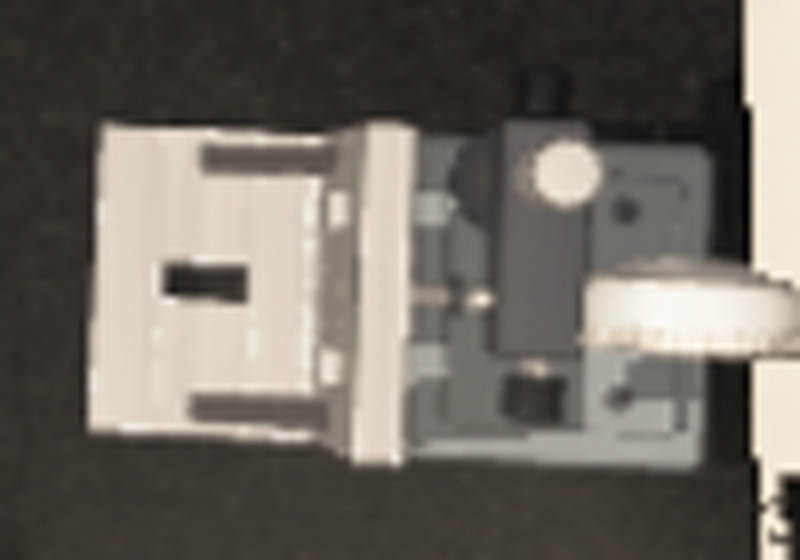

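```bash
python3 -c "
from bench import *
print(sign_off())"
```

```text
the job is handed in; nothing more can be done
None
```

The angle plate stands against both gauge buttons, parallel to the gauge within the measurement (about -3.1° against -3.3°) and visibly centred on the plunger. It was pushed only low on the foot's back edge, the arm is clear, the bystanders did not visibly move, and I handed the job in shortly after 32 s; the plunger travel itself could not be read.

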